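# Set up the pigment mortar in its cork ring

## Robot

A 6-joint arm with a two-finger parallel gripper is mounted at the origin on the work surface. World frame = base frame: x ahead of the robot, y to its left, z up, the work surface at z = 0. Lengths are in mm, angles in rad, forces in N, time in s.
With the tool pointing down it reaches from about 300 to 750 mm from the base axis. Payload 8.5 kg.
Tool frame: the origin (TCP) lies midway between the tips of the shut fingers; the grasp point (between the pads) lies 19 mm behind it (r.tcp_to_grasp is the distance from the TCP to the grasp point, in mm); z points along the fingers, y is the line along which they close (so a half turn about z gives the same grasp; the last joint's range is limited). The gripper opens to 88 mm and grips with 3 to 60 N. Pads are 18 mm wide; open, the fingers measure 123 mm over their backs; the gripper's body (75 mm by 187 mm) begins 45 mm behind the grasp point.
Start: joints at [0.981, 0.381, 1.297, -0, 1.464, -0.215], TCP at [201.338, 511.804, 238.748] pointing down, gripper open.
Joint ranges: [-3.11, 3.11], [-0.89, 2.33], [0.22, 2.48], [-1.42, 4.56], [0.17, 2.85], [-2.88, 2.88]. Speed limits (rad/s): [2.39, 2.39, 3.14, 3.14, 3.14, 3.14].

## Interface

Orientations are given as a rotation vector (axis times angle).
In Python, from station import readout, eyes, r, nets gives the robot as it stands.
- The arm moves only by the tool apply_moves, never from a script. Its argument "steps" is text: rows parted by semicolons, each of 7 numbers parted by spaces: the shift along the tool's x, y, z in m, then the turn, a rotation vector about the tool's x, y, z in rad, then the finger opening in m, from 0 to 0.0881. A call has 1 to 10 rows; each row shifts and turns the commanded pose from where the row before left it, along the tool's axes as they then stand; what a row does not reach is not made up. A row lasts 1/12 s, in which the tool goes at most 41.7 mm and 7.16 degrees, less where a joint would pass 70% of its speed; a pose out of reach is approached as far as the arm can. A call is refused whole if a number of a shift passes 0.0417 or a number of a turn 0.125, either way. A call with a gripper value outside its range is refused whole. The fingers move at their own pace and stop on an object; "force" is the grip in N (left out, the last holds). Time passes only in rows, so rows that do not move let the fingers close. It gives the time, the measured TCP pose, the force, the opening and the grip force at its end, in the units of the state.
- readout.read_state(): the state, without advancing time (a new reading comes with each control period).
- eyes.get_image(name): name is "side" or "top" or "wrist"; returns the picture (420x560x3 uint8, red, green, blue); there is no depth.
- eyes.camera_info(name): a dict with "mtx" (3x3 intrinsics, pixels), "cam_to_world" (4x4, takes a point from camera to world coordinates). Camera axes: x right, y up, looking along -z (the intrinsics and any distortion apply to the point x, -y, -z); pixel columns grow to the right and rows downward; lengths in mm; the calibration is good to about 2 mm. The wrist camera is an equidistant fisheye: a pixel r from the principal point sees the ray r / f radians off the axis. A picture is of the moment at which its call begins: read the wrist's pose just before it. camera_info takes no time and is no camera call; for the wrist camera it gives the pose at the moment of the call.
- r.sign_off(): hands the job in; it is judged then, once.
Trained networks look in the newest picture that a camera, given by its name, has taken for a name from the list of things; names that differ only in an ending like _2 or _b are one class to them, and where a whole thing is asked for, a point or a joint stands for the part that bears it (a point fixed in the world has none). Each returns a list of dicts, best first, with "conf" (0 to 1); they miss things now and then, are a little off and sometimes report something else, mostly with a low value. They report only what shows in the picture. A call takes as long as a camera call. They do not tell look-alikes from the thing itself.
- nets.recognise(camera, query): "pixel" ([column, row] in pixels, amid what is visible of it).
The state is a dict: "time": time; "joints": joint angles; "joint_velocities": joint speeds; "tau": joint torques, N m; "eef_pos": TCP position; "tool_rot": TCP orientation; "contact_force": force on the tool from outside, world axes, zero at the start; "ft_torque": the same for the moment, N m; "width": finger opening in mm; "grip_force": force on a finger pad.
Only numpy, scipy, OpenCV 4.12 (cv2) and the standard library are available. Lean on these libraries where they do the work, as an engineer would, in place of code of your own. Each camera call takes 0.05 s, during which the arm holds its last target. There are 200 camera calls.

## Task

Get the grinding set ready for mixing gold pigment: pick the round-bottomed porcelain mortar up off the mat and set it gently into the cork ring, so that it sits centred and level, and let go of it. Then lift the pestle with the white porcelain head up and off its hook and lay it gently in the mortar, head down with the handle leaning on the rim, with the mortar still level. Leave the spatula hanging and the jar and the dish where they are.

Things in the scene. Friction and masses are not known exactly. Their poses are not given: they have to be found in the camera images.
- mortar: White porcelain mortar, about 0.5 kg, plain and round, no spout or foot: outside a hemisphere of radius 58 mm carried up by a straight wall to a rim 78 mm high, 116 mm across. It starts standing on the mat by itself and rocks when touched. The inner floor is 16 mm above the underside, flat over a radius of 25 mm. Origin: lowest point of the underside, z up through the mouth.
- mortar_centre (a point): Centre of the mortar's outer sphere, on its axis, 58 mm above its lowest point.
- mortar_mouth (a point): Centre of the mortar's mouth, level with the top of the rim, 78 mm above its lowest point. The wall is 9 mm thick (radius 49 to 58 mm) and upright over the top 22 mm; lower down it curves in.
- ring: Loose ring of brown pressed cork lying flat on the mat, 0.1 kg, 110 mm outside, 30 mm high, with a hole of 56 mm that flares to 80 mm at the top. Origin: centre of its underside, z up. With the mortar seated, its lowest point is on the ring's axis, 14.5 mm above the ring's underside, and the mortar's own sphere centre 72.5 mm.
- stand: Utensil stand, fixed to the table: a wooden foot 170 x 310 x 14 mm, behind it two steel posts with a rail at 245 mm, from which two hooks of 6 mm wire, 110 mm apart, reach 95 mm to the front. Origin: under the foot; -x is the front that the hooks point to, y runs along the rail, z up.
- hook_left (a point): Saddle (lowest point of the wire's axis) of the hook on the stand's +y side, 230 mm above the table. From here the tip goes 13 mm on to the front and rises 8 mm. A hung loop can rise about 15 mm before the handle's end meets the hook: lift it 12 mm, then draw it to the front.
- hook_right (a point): Saddle of the other hook, on the stand's -y side; the same shape.
- pestle: Pestle hanging head down on one of the two hooks, 0.12 kg: white porcelain head 34 mm thick, 48 mm long, with a round bottom (radius 17 mm); straight round handle of pale wood, 20 mm thick, up to 150 mm; on its end a stiff wire loop 20 mm wide, 26 mm high, opening 22 mm high. Origin: middle of the head's underside; z up the handle to the loop, y across the loop's width.
- pestle_head (a point): Centre of the pestle's head, on its axis, 17 mm above the underside.
- pestle_grip (a point): Point on the handle's axis, 137 mm above the head's underside and 13 mm below the handle's end, 32 mm below the hook when hung. From above, fingers that close along the stand's y pass on either side of the hook.
- spatula: Flat wooden spatula, blade 36 x 62 x 6 mm and 16 mm round handle, hanging by the same wire loop on the other hook. Origin: lower end of the blade, z up to the loop. To be left hanging.
- jar: Closed black paste jar, 64 mm across, 62 mm high, standing on the mat. Origin: centre of its underside. To be left where it is.
- dish: Small black ladle-shaped dish, 74 mm across, 24 mm high, with a flat handle reaching 109 mm from its middle along its +x. Origin: centre of its underside. To be left where it is.
There are look-alikes about, which are no part of the job. There is more than one size of the pestle; the job needs the larger.

How it is judged:
By the outcome, as a careful person would: the job done as asked, in the order asked, and still so for the second after the job is handed in, with the robot touching nothing.
It also fails if it takes over 64 s, if anything falls off the work surface, if the arm or the gripper's body presses on something with over 40 N, if the wrist force passes 120 N, or if a joint passes its speed limit or range.

## Working session

There is one attempt and no reset: what is moved stays moved. The work goes in short steps, Python scripts to look and compute and a tool call to move; the robot and the scene stay as the last step left them, time stands still between calls to the robot, and variables do not carry over. Pictures are saved under pics/ and viewed, at most 10 in all, crops included, and the job is handed in when it is done.

Besides the shell and the picture viewer there is one more tool, called after "Call:" by a JSON object that holds its "api" and its "payload". apply_moves: Moves the arm, as the interface text tells. Its arguments: {"type":"object","properties":{"steps":{"type":"string"},"force":{"type":"number"}},"required":["steps"]}

```bash
ls; mkdir -p pics; cat > h.py <<'E'
import numpy as np, cv2
from station import readout, eyes, r, nets
def snap(n,f):
    im=eyes.get_image(n); cv2.imwrite('pics/'+f,im[:,:,::-1]); return im
def ray(n,px,info=None):
    i=info or eyes.camera_info(n); K=np.array(i['mtx']); T=np.array(i['cam_to_world'])
    u=(px[0]-K[0,2])/K[0,0]; v=(px[1]-K[1,2])/K[1,1]
    if n=='wrist':
        t=np.hypot(u,v); s=np.sin(t)/max(t,1e-9); d=np.array([u*s,-v*s,-np.cos(t)])
    else: d=np.array([u,-v,-1.])
    d=T[:3,:3]@d; return T[:3,3],d/np.linalg.norm(d)
def atz(n,px,z,info=None):
    o,d=ray(n,px,info); return o+d*(z-o[2])/d[2]
def proj(n,P,info=None):
    i=info or eyes.camera_info(n); K=np.array(i['mtx']); T=np.array(i['cam_to_world'])
    c=T[:3,:3].T@(np.array(P,float)-T[:3,3]); x,y,z=c[0],-c[1],-c[2]
    if n=='wrist':
        q=np.hypot(x,y); t=np.arctan2(q,z); x,y=x/q*t,y/q*t
    else: x,y=x/z,y/z
    return np.array([K[0,0]*x+K[0,2],K[1,1]*y+K[1,2]])
def tri(rays):
    A=np.zeros((3,3));b=np.zeros(3)
    for o,d in rays:
        M=np.eye(3)-np.outer(d,d);A+=M;b+=M@o
    return np.linalg.solve(A,b)
E
python3 - <<'E'
from h import *
np.set_printoptions(precision=3,suppress=True)
print(readout.read_state())
a=snap('top','t0.png');b=snap('side','s0.png');c=snap('wrist','w0.png')
cv2.imwrite('pics/ts0.png',cv2.resize(np.vstack([a,b])[:,:,::-1],(400*560//560*1,600)) if 0 else np.vstack([a,b])[:,:,::-1])
for n in('top','side','wrist'):
    i=eyes.camera_info(n);print(n,np.array(i['mtx']).round(1).tolist(),np.array(i['cam_to_world']).round(3).tolist(), [k for k in i])
    for q in('mortar','ring','pestle','pestle_head','hook_left','hook_right','spatula','jar','dish','stand'):
        print(n,q,[(np.round(x['pixel']).tolist(),round(x['conf'],2)) for x in nets.recognise(n,q)])
E
```

```text
pics
{'time': 0.0, 'joints': array([ 0.981,  0.381,  1.298, -0.   ,  1.464, -0.215]), 'joint_velocities': array([-0.001, -0.   , -0.001, -0.001,  0.001, -0.   ]), 'tau': array([  0.   , -43.794, -22.456,   0.071,   0.035,  -0.   ]), 'eef_pos': array([201.203, 511.587, 238.154]), 'tool_rot': array([-0.585, -3.086,  0.002]), 'contact_force': array([ 0.401,  0.899, -1.059]), 'ft_torque': array([-0.021,  0.005,  0.032]), 'grip_force': 0.0, 'width': 88.3696322752348}
top [[471.1, 0.0, 273.7], [0.0, 471.1, 208.4], [0.0, 0.0, 1.0]] [[0.012, 0.983, -0.181, 270.275], [-1.0, 0.015, 0.015, 27.698], [0.017, 0.181, 0.983, 1479.922], [0.0, 0.0, 0.0, 1.0]] ['mtx', 'cam_to_world']
top mortar [([368.0, 210.0], 0.59)]
top ring [([308.0, 212.0], 0.95)]
top pestle [([204.0, 280.0], 0.75), ([156.0, 197.0], 0.59)]
top pestle_head [([207.0, 283.0], 0.64), ([157.0, 198.0], 0.53)]
top hook_left [([169.0, 185.0], 0.55)]
top hook_right [([170.0, 184.0], 0.95)]
top spatula [([188.0, 176.0], 0.66)]
top jar [([305.0, 146.0], 0.78)]
top dish [([352.0, 149.0], 0.7)]
top stand [([172.0, 188.0], 0.79)]
side [[412.6, 
[... 429 characters left out ...]
70.0], 0.48)]
side hook_left [([157.0, 348.0], 0.62)]
side hook_right [([153.0, 347.0], 0.8)]
side spatula [([166.0, 276.0], 0.57)]
side jar [([223.0, 191.0], 0.92)]
side dish [([250.0, 163.0], 0.61)]
side stand [([318.0, 172.0], 0.61), ([154.0, 352.0], 0.58)]
wrist [[325.2, 0.0, 279.2], [0.0, 325.2, 214.0], [0.0, 0.0, 1.0]] [[0.365, -0.897, -0.25, 136.904], [0.931, 0.351, 0.1, 537.309], [-0.002, -0.269, 0.963, 385.327], [0.0, 0.0, 0.0, 1.0]] ['mtx', 'cam_to_world']
wrist mortar []
wrist ring []
wrist pestle []
wrist pestle_head []
wrist hook_left [([274.0, 359.0], 0.5)]
wrist hook_right [([274.0, 363.0], 0.62)]
wrist spatula []
wrist jar []
wrist dish []
wrist stand [([272.0, 365.0], 0.65)]
```

View pics/t0.png

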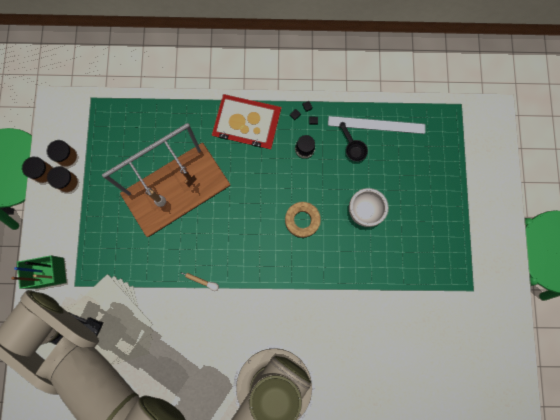

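View pics/s0.png

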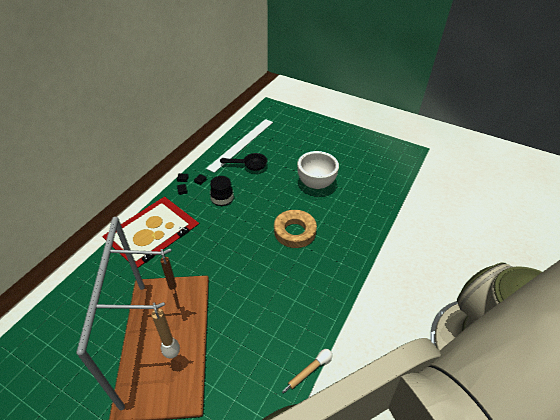

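The top view shows the mortar at (368,208), the cork ring at (303,219), the stand at (172,190) with the white-headed pestle at (160,200), and the dark spatula at (190,180). In the side view the hung pestle's head is at (171,347) and the spatula is at (168,270).

Two things could be the pestle: the one hanging on the near hook, side (165,335), and one lying on the mat, side (310,370) / top (203,283). The hanging one fits, because it is larger and on a hook.

```bash
python3 - <<'E'
from h import *
np.set_printoptions(precision=1,suppress=True)
s=cv2.imread('pics/s0.png'); t=cv2.imread('pics/t0.png')
A=cv2.resize(s[240:400,90:340],None,fx=2.4,fy=2.4,interpolation=2); B=cv2.resize(t[120:300,100:240],(0,0),fx=1.0,fy=1.0)
B=cv2.resize(t[140:240,95:235],None,fx=1.4,fy=1.4*1,interpolation=2)
C=np.zeros((A.shape[0],800,3),np.uint8);C[:,:600]=A;C[:140,600:796]=B;cv2.imwrite('pics/crop.png',C)
for n,px in(('mortar',((368,210),(318,170))),('ring',((303,219),(295,229))),('jar',((305,146),(222,190))),('dish',((356,151),(256,162)))):
    print(n,tri([ray('top',px[0]),ray('side',px[1])]))
# segment
for n,im,zr in(('top',t,78),('side',s,78)):
    hsv=cv2.cvtColor(im,cv2.COLOR_BGR2HSV)
    for nm,m,c in(('white',(hsv[...,1]<60)&(hsv[...,2]>90),(368,210) if n=='top' else (318,165)),('cork',(hsv[...,0]<25)&(hsv[...,1]>70)&(hsv[...,2]>60),(303,219) if n=='top' else (295,229))):
        w=np.zeros(m.shape,np.uint8);x,y=c;w[y-40:y+40,x-40:x+40]=m[y-40:y+40,x-40:x+40]
        cs,_=cv2.findContours(w,cv2.RETR_EXTERNAL,cv2.CHAIN_APPROX_NONE);k=max(cs,key=cv2.contourArea)
        bb=cv2.boundingRect(k);print(n,nm,bb,cv2.contourArea(k))
        z=78 if nm=='white' else 30
        P=np.array([atz(n,p[0],z)[:2] for p in k]);(ctr,rad)=cv2.minEnclosingCircle(P.astype(np.float32));print(ctr,rad)
E
```

```text
mortar [ 535.8 -286.8   44.7]
ring [508.8 -88.8   0.4]
jar [742.4 -93.3  27.2]
dish [ 733.3 -260.6   11.6]
top white (349, 188, 40, 38) 1122.0
(538.6672973632812, -281.55908203125) 59.70679473876953
top cork (285, 202, 35, 35) 914.5
(504.97998046875, -84.59359741210938) 55.66948699951172
side white (297, 151, 42, 38) 1168.0
(524.402587890625, -256.5914001464844) 79.1650619506836
side cork (274, 210, 43, 38) 1237.0
(498.4277648925781, -69.63056182861328) 63.78426742553711
```

View pics/crop.png

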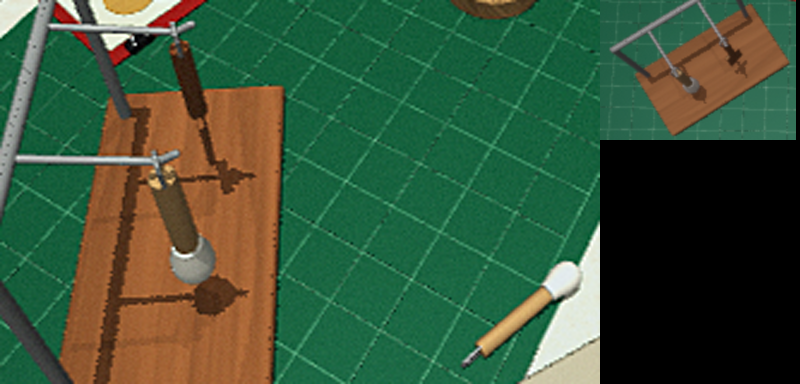

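The crop confirms the job's pestle is the one on the near hook. Its white head is at crop (192,262) with a thick handle, while the one on the mat at (520,315) is thinner.

```bash
python3 - <<'E'
from h import *
np.set_printoptions(precision=1,suppress=True)
print('pestle head',tri([ray('top',(161,202)),ray('side',(170.5,348))]))
print('top hook tip z240', atz('top',(158.5,198),240),'side hook saddle', atz('side',(158,305),230), 'spat side hook',atz('side',(163.5,253),230))
print('rail ends top',atz('top',(107,173),245),atz('top',(188,129),245))
print('rail ends side',atz('side',(82,350),245),atz('side',(114,219),245))
w=cv2.imread('pics/w0.png')
print(proj('wrist',atz('side',(158,305),230)),proj('wrist',(505,-85,30)),proj('wrist',(538,-282,78)))
E
```

```text
pestle head [547.1 349.9  71.5]
top hook tip z240 [522.9 317.6 240. ] side hook saddle [543.2 348.4 230. ] spat side hook [604.5 261.7 230. ]
rail ends top [588.3 458.  245. ] [716.1 246.6 245. ]
rail ends side [581.7 465.7 245. ] [727.9 253.1 245. ]
[257.1 527. ] [ 72.6 424.4] [ 27.2 444.9]
```

Call:
{"api": "apply_moves", "payload": {"steps": "-0.025 -0.025 -0.010 0 0 0 0.088;-0.028 -0.028 -0.010 0 0 0 0.088;-0.028 -0.028 -0.010 0 0 0 0.088;-0.028 -0.028 0 0 0 0 0.088;-0.028 -0.028 0 0 0 0 0.088;-0.028 -0.028 0 0 0 0 0.088;-0.028 -0.028 0 0 0 0 0.088;-0.028 -0.028 0 0 0 0 0.088;-0.028 -0.028 0 0 0 0 0.088;-0.028 -0.028 0 0 0 0 0.088"}}

```text
time: 2.48
eef_pos: [357.9, 150.8, 269.0]
tool_rot: [0.585, 3.086, 0.0]
contact_force: [0.6, 1.0, 0.3]
width: 88.2
grip_force: 0.0
```

Call:
{"api": "apply_moves", "payload": {"steps": "-0.022 -0.017 0 0 0 0 0.088;-0.022 -0.017 0 0 0 0 0.088;-0.022 -0.017 0 0 0 0 0.088;-0.022 -0.017 0 0 0 0 0.088;-0.022 -0.017 0 0 0 0 0.088;-0.022 -0.017 0 0 0 0 0.088;-0.022 -0.017 0 0 0 0 0.088;-0.022 -0.017 0 0 0 0 0.088;-0.022 -0.017 0 0 0 0 0.088;0 0 0 0 0 0 0.088"}}

```text
time: 3.32
eef_pos: [487.7, -65.7, 268.2]
tool_rot: [0.59, 3.085, -0.001]
contact_force: [-1.2, 0.3, -1.6]
width: 88.0
grip_force: 0.0
```

```bash
cat >> h.py <<'E'
import pickle
def view(name,known=()):
    i=eyes.camera_info('wrist'); im=snap('wrist',name+'.png'); pickle.dump(i,open(name+'.pkl','wb'))
    return im[:,:,::-1].copy(),i
def fit(im,info,kind,guess,z,R):
    """outer contour of blob near guess (world), circle fit on plane z; returns centre, radius, pixel centre"""
    hsv=cv2.cvtColor(im,cv2.COLOR_BGR2HSV)
    m=((hsv[...,1]<60)&(hsv[...,2]>80)) if kind=='white' else ((hsv[...,0]<25)&(hsv[...,1]>60)&(hsv[...,2]>50))
    g=np.array([[atz('wrist',(0,0),z,info)]]) if 0 else None
    c=proj('wrist',(*guess,z),info); px=int(np.hypot(*(proj('wrist',(guess[0]+R,guess[1],z),info)-c))*1.5)
    w=np.zeros(m.shape,np.uint8); cv2.circle(w,tuple(int(v) for v in c),px,1,-1); w=w*m.astype(np.uint8)
    k=max(cv2.findContours(w,cv2.RETR_EXTERNAL,cv2.CHAIN_APPROX_NONE)[0],key=cv2.contourArea)[:,0,:]
    k=cv2.convexHull(k)[:,0,:].astype(float)
    return k
def circ(P):
    A=np.c_[2*P,np.ones(len(P))]; s=np.linalg.lstsq(A,(P**2).sum(1),rcond=None)[0]
    return s[:2],np.sqrt(s[2]+s[:2]@s[:2])
E
python3 - <<'E'
from h import *
np.set_printoptions(precision=1,suppress=True)
im,i=view('w1'); print(readout.read_state()['eef_pos'])
for k,g,z,R in(('white',(538,-282),78,58),('cork',(505,-85),30,55)):
    h=fit(im,i,k,g,z,R)
    P=np.array([atz('wrist',p,z,i)[:2] for p in h]);print(k,len(h),circ(P),h.min(0),h.max(0))
    cv2.polylines(im,[h.astype(int)],True,(0,0,255),1)
cv2.imwrite('pics/w1o.png',im)
E
```

```text
[486.6 -63.8 268.2]
white 21 (array([ 525.8, -265.2]), np.float64(52.61977960712435)) [103. 241.] [165. 296.]
cork 45 (array([504.8, -83.5]), np.float64(54.99427715942822)) [227. 156.] [316. 244.]
```

View pics/w1o.png

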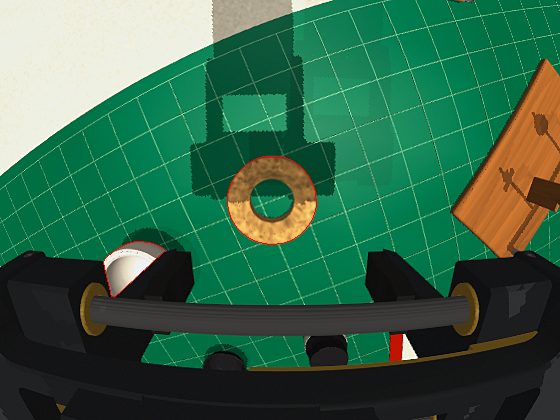

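The ring shows clearly at (272,200) and fits a 55 mm radius, centred at (504.8, -83.5). The mortar at (135,270) is partly hidden by the finger, so I move over it.

Call:
{"api": "apply_moves", "payload": {"steps": "-0.015 -0.022 0 0 0 0 0.088;-0.015 -0.025 0 0 0 0 0.088;-0.015 -0.025 0 0 0 0 0.088;-0.015 -0.025 0 0 0 0 0.088;-0.015 -0.025 0 0 0 0 0.088;-0.015 -0.025 0 0 0 0 0.088;-0.013 -0.024 0 0 0 0 0.088;0 0 0 0 0 0 0.088;0 0 0 0 0 0 0.088"}}

```text
time: 4.12
eef_pos: [519.0, -258.8, 268.4]
tool_rot: [-0.587, -3.086, -0.001]
contact_force: [0.2, 0.6, 0.6]
width: 87.6
grip_force: 0.0
```

```bash
python3 - <<'E'
from h import *
np.set_printoptions(precision=1,suppress=True)
im,i=view('w2'); s=readout.read_state();print(s['eef_pos'],s['tool_rot'])
for k,g,z,R in(('white',(538,-282),78,58),):
    h=fit(im,i,k,g,z,R)
    for zz in(70,78,86):
        P=np.array([atz('wrist',p,zz,i)[:2] for p in h]);c,rr=circ(P);print(k,len(h),zz,c,rr,np.ptp(np.hypot(*(P-c).T)))
    cv2.polylines(im,[h.astype(int)],True,(0,0,255),1)
c=np.array([503.,-84])
cv2.imwrite('pics/w2o.png',im)
E
```

```text
[ 519.  -258.   268.7] [-0.6 -3.1 -0. ]
white 44 70 [ 539.5 -282.7] 59.47878611218841 1.9064968514041922
white 44 78 [ 537.5 -281.6] 58.09980956792112 1.8622959755787818
white 44 86 [ 535.5 -280.4] 56.72083302366666 1.81809509975389
```

View pics/w2o.png

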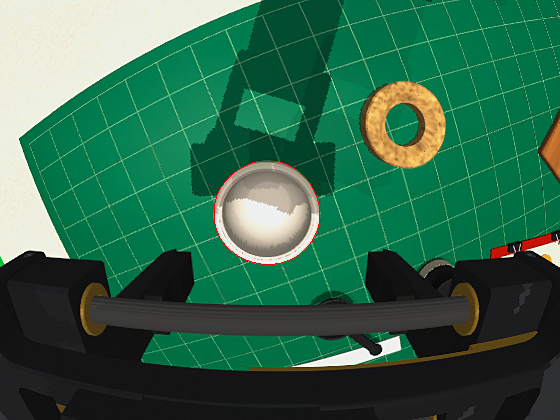

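The mortar rim shows at (267,212) and fits a 58.1 mm radius at z = 78, centred at (537.5, -281.6). I descend on the wall on the tool's +y side.

Call:
{"api": "apply_moves", "payload": {"steps": "-0.005 0.008 0.025 0 0 0 0.045;-0.005 0.008 0.030 0 0 0 0.045;-0.005 0.008 0.030 0 0 0 0.045;-0.005 0.008 0.030 0 0 0 0.045;-0.006 0.0066 0.025 0 0 0 0.045;0 0 0.020 0 0 0 0.045;0 0 0.020 0 0 0 0.045;0 0 0.010 0 0 0 0.045;0 0 0 0 0 0 0.045;0 0 0 0 0 0 0.045"}}

```text
time: 5.0
eef_pos: [557.7, -231.9, 79.5]
tool_rot: [0.584, 3.086, -0.0]
contact_force: [0.7, -1.1, 0.7]
width: 44.8
grip_force: 0.0
```

```bash
python3 - <<'E'
from h import *
np.set_printoptions(precision=2,suppress=True)
im,i=view('w3'); s=readout.read_state();print(s['eef_pos'],s['tool_rot'],s['contact_force'],s['width'])
from scipy.spatial.transform import Rotation as Ro
R=Ro.from_rotvec(s['tool_rot']).as_matrix()
print('need tool shift',R.T@(np.array([557.1,-231.9,48])-s['eef_pos']))
E
```

```text
[ 558.   -232.38   80.17] [ 0.58  3.09 -0.  ] [-0.78  1.63  0.42] 45.14534144318185
need tool shift [ 1.07  0.13 32.16]
```

View pics/w3.png

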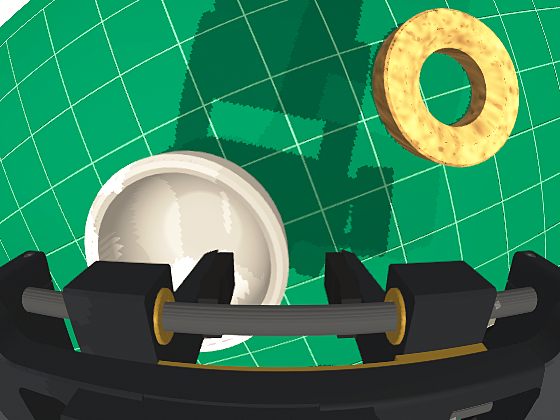

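The fingers, at (220,280) and (345,280), straddle the near wall at (280,260). I go down 31 mm and grip.

Call:
{"api": "apply_moves", "payload": {"steps": "0.001 0 0.010 0 0 0 0.045;0 0 0.012 0 0 0 0.045;0 0 0.009 0 0 0 0.03;0 0 0 0 0 0 0.018;0 0 0 0 0 0 0.012;0 0 0 0 0 0 0.0;0 0 0 0 0 0 0;0 0 0 0 0 0 0", "force": 55}}

```text
time: 5.72
eef_pos: [557.1, -232.7, 48.7]
tool_rot: [0.585, 3.085, -0.002]
contact_force: [-0.2, -1.0, 5.0]
width: 9.2
grip_force: 52.8
```

Call:
{"api": "apply_moves", "payload": {"steps": "0 0 -0.002 0 0 0 0;0 0 -0.004 0 0 0 0;0 0 -0.008 0 0 0 0;0 0 -0.012 0 0 0 0;0 0 -0.014 0 0 0 0;0 0 -0.010 0 0 0 0;0 0 0 0 0 0 0", "force": 60}}

```text
time: 6.3
eef_pos: [557.2, -232.5, 99.8]
tool_rot: [0.585, 3.084, -0.001]
contact_force: [0.3, 0.1, -6.2]
width: 9.0
grip_force: 58.9
```

```bash
python3 - <<'E'
from h import *
np.set_printoptions(precision=2,suppress=True)
im,i=view('w4'); s=readout.read_state();print(s['eef_pos'],s['tool_rot'],s['contact_force'],s['width'],s['grip_force'])
snap('side','s4.png')
E
```

```text
[ 556.79 -232.26   98.52] [ 0.58  3.09 -0.  ] [-0.3  -0.48 -6.15] 9.029321348084418 58.900440352799706
```

View pics/w4.png

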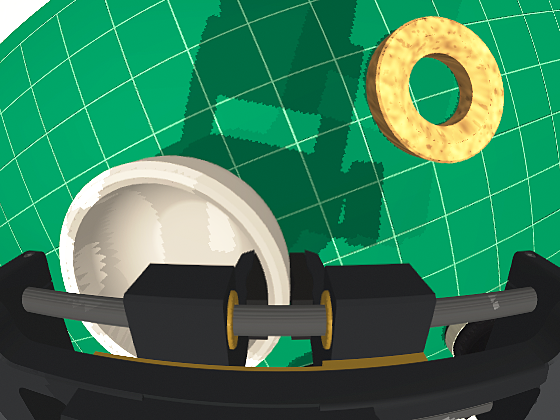

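The mortar is off the mat and held by the wall near (260,330), rim leftmost at (62,240). I check its level from the rim outline.

```bash
cat > lev.py <<'E'
from h import *
from scipy.spatial.transform import Rotation as Ro
from scipy.optimize import least_squares
def level(name,pos,rot,rowmax=240,colmax=250):
    im=cv2.imread('pics/'+name+'.png'); i=pickle.load(open(name+'.pkl','rb'))
    hsv=cv2.cvtColor(im,cv2.COLOR_BGR2HSV); m=((hsv[...,1]<70)&(hsv[...,2]>70)).astype(np.uint8)
    m[:,320:]=0; m[:130,:]=0
    k=max(cv2.findContours(m,cv2.RETR_EXTERNAL,cv2.CHAIN_APPROX_NONE)[0],key=cv2.contourArea)[:,0,:]
    R=Ro.from_rotvec(rot).as_matrix()
    sel=k[(k[:,0]<180)&(k[:,1]<colmax)&(k[:,0]>10)]
    a=np.linspace(0,2*np.pi,721)
    def rimpx(p,rad=58):
        th,ph,d=p   # tilt about tool x, about tool y, radial offset
        T=Ro.from_rotvec([th,ph,0]).as_matrix()
        L=np.c_[rad*np.cos(a),-53.5+d+rad*np.sin(a),0*a-29.3+0*a]; g=np.array([0,0,-19.])
        W=((L-g)@T.T+g)@R.T+pos
        return np.array([proj('wrist',w,i) for w in W])
    def f(p):
        q=rimpx(p); return np.array([np.min(np.hypot(*(q-s).T)) for s in sel[::4]])
    s=least_squares(f,[0,0,0],x_scale=[.02,.02,1],diff_step=1e-3); 
    print('n',len(sel),'tilt x,y deg',np.degrees(s.x[:2]),'d',s.x[2],'rms',np.sqrt(np.mean(s.fun**2)),'rms0',np.sqrt(np.mean(f([0,0,0])**2)))
    return s.x
E
python3 - <<'E'
from lev import *
s=readout.read_state(); level('w4',s['eef_pos'],s['tool_rot'])
E
```

```text
n 159 tilt x,y deg [ 1.22666264 -0.15073706] d 5.388720002759016 rms 1.0103175584909452 rms0 4.938262366810272
```

```bash
sed -i 's/th,ph,d=p .*/th,ph,d=p[0],p[1],0; dz=p[2]/; s/0\*a-29.3+0\*a/0*a-29.3+dz/' lev.py
python3 - <<'E'
from lev import *
s=readout.read_state(); x=level('w4',s['eef_pos'],s['tool_rot'])
im,_=None,None
for w in('w4',):
    im=cv2.imread('pics/s4.png')
R=Ro.from_rotvec(s['tool_rot']).as_matrix()
# side view: level rim outline overlay
a=np.linspace(0,2*np.pi,200); L=np.c_[58*np.cos(a),-53.5+58*np.sin(a),0*a-29.3]
q=np.array([proj('side',R@l+s['eef_pos']) for l in L]); print(q.min(0),q.max(0),q[np.argmin(q[:,0])])
big=cv2.resize(im[110:230,240:400],None,fx=3.5,fy=3.5,interpolation=2)
b2=big.copy();cv2.polylines(b2,[(((q-[240,110])+.5)*3.5).astype(int)],True,(0,0,255),1)
w=cv2.imread('pics/w4.png');i=pickle.load(open('w4.pkl','rb'))
q=np.array([proj('wrist',R@l+s['eef_pos'],i) for l in L]);cv2.polylines(w,[q.astype(int)],True,(0,0,255),1)
w=cv2.resize(w[130:400,:340],None,fx=.7,fy=.7)
C=np.zeros((420,800,3),np.uint8);C[:,:560]=b2;C[:w.shape[0],560:560+w.shape[1]]=w[:,:240];cv2.imwrite('pics/c4.png',C)
E
```

```text
n 159 tilt x,y deg [0.84760415 2.25337979] d 9.521313816941548 rms 2.1115815875878545 rms0 4.938262366810272
[298.79262747 135.56921122] [341.31701322 161.97232908] [298.79262747 147.4245671 ]
```

View pics/c4.png

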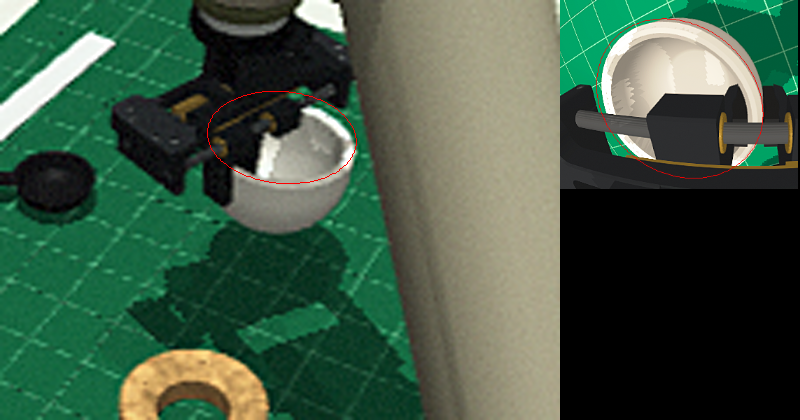

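```bash
sed -i 's/; dz=p\[2\]/; dz=0; ya=p[2]/; s/from_rotvec(\[th,ph,0\])/from_rotvec([th,ph,ya])/; s/x_scale=\[.02,.02,1\]/x_scale=[.02,.02,.02]/' lev.py
python3 - <<'E'
from lev import *
s=readout.read_state(); x=level('w4',s['eef_pos'],s['tool_rot']);print(np.degrees(x))
E
```

```text
n 159 tilt x,y deg [-0.88697389 -9.57904372] d -0.03351978169611135 rms 1.2938095180560643 rms0 4.938262366810272
[-0.88697389 -9.57904372 -1.92054202]
```

```bash
cat > joint.py <<'E'
from h import *
from scipy.spatial.transform import Rotation as Ro
from scipy.optimize import least_squares
a=np.linspace(0,2*np.pi,361)
def mask(im,lo=70,sat=70):
    h=cv2.cvtColor(im,cv2.COLOR_BGR2HSV); return ((h[...,1]<sat)&(h[...,2]>lo)).astype(np.uint8)
def cont(m): return max(cv2.findContours(m,cv2.RETR_EXTERNAL,cv2.CHAIN_APPROX_NONE)[0],key=cv2.contourArea)[:,0,:].astype(float)
def pr(n,W,i): return np.array([proj(n,w,i) for w in W])
def dist(q,s): return np.array([np.min(np.hypot(*(q-x).T)) for x in s])
def rim(c,T=np.eye(3)): return np.c_[58*np.cos(a),58*np.sin(a),0*a]@T.T+c
E
python3 - <<'E'
from joint import *
np.set_printoptions(precision=2,suppress=True)
c0=np.array([538,-281.6,78])
si=eyes.camera_info('side')
s0=cv2.imread('pics/s0.png');m=mask(s0);m[:, :290]=0;m[:,350:]=0;m[:140]=0;m[195:]=0
k=cont(m);k=k[k[:,1]<163]  # upper part = rim
q0=pr('side',rim(c0),si)
b=least_squares(lambda b:dist(q0+b,k),[0,0]);print('side bias',b.x,np.abs(b.fun).mean())
w3=cv2.imread('pics/w3.png');i3=pickle.load(open('w3.pkl','rb'))
m=mask(w3);m[:,320:]=0;m[:145]=0;m[250:]=0
k3=cont(m);k3=k3[(k3[:,0]<175)&(k3[:,1]<245)]
print(k3.min(0),k3.max(0))
def mv(i,t):
    j=dict(i);T=np.array(i['cam_to_world']).copy();T[:3,3]+=t;j['cam_to_world']=T;return j
f=lambda t:np.r_[dist(pr('wrist',rim(c0),mv(i3,t)),k3[::4]),.3*t]
t=least_squares(f,np.zeros(3));print('wrist cam bias',t.x,np.abs(t.fun).mean(),np.abs(f(np.zeros(3))).mean())
w4=cv2.imread('pics/w4.png');i4=mv(pickle.load(open('w4.pkl','rb')),t.x)
m=mask(w4);m[:,320:]=0;m[:130]=0;m[250:]=0
k4=cont(m);k4=k4[(k4[:,0]<175)&(k4[:,1]<240)&(k4[:,0]>30)]
s=readout.read_state();R=Ro.from_rotvec(s['tool_rot']).as_matrix();pos=s['eef_pos']
s4=cv2.imread('pics/s4.png');m=mask(s4,110,60);m[:,:315]=0;m[:,342:]=0;m[:138]=0;m[160:]=0
k5=cont(m);k5=k5[(k5[:,0]>331)&(k5[:,1]<155)];print('side pts',len(k5),k5.min(0),k5.max(0))
def W(p):
    g=np.array([0,0,-19.]);T=Ro.from_rotvec(p[:3]).as_matrix()
    L=np.c_[58*np.cos(a),-53.5+58*np.sin(a),0*a-29.3+p[3]]
    return ((L-g)@T.T+g)@R.T+pos
def F(p):
    w=W(p);return np.r_[dist(pr('wrist',w,i4),k4[::4])/2,dist(pr('side',w,si)+b.x,k5)*1.0,np.array([p[3]/3])]
s=least_squares(F,np.zeros(4),x_scale=[.02,.02,.02,1],diff_step=1e-3)
print(np.degrees(s.x[:3]),s.x[3],np.abs(s.fun).mean(),np.abs(F(np.zeros(4))).mean())
n=R@Ro.from_rotvec(s.x[:3]).as_matrix()@[0,0,-1];print('axis',n)
E
```

```text
side bias [-0.29  1.88] 0.24897139121386488
[ 84. 151.] [174. 244.]
wrist cam bias [-1.09 -0.86  0.61] 0.5799382442685315 2.222728945164437
side pts 14 [332. 142.] [341. 154.]
[-0.64 -1.91 -0.42] 1.937317674743152 0.5772853048275022 1.2143560428441147
axis [-0.03  0.    1.  ]
```

Call:
{"api": "apply_moves", "payload": {"steps": "0.006 0.010 0 0 0 0 0;0.010 0.017 0 0 0 0 0;0.013 0.022 0 0 0 0 0;0.015 0.025 0 0 0 0 0;0.015 0.025 0 0 0 0 0;0.015 0.025 0 0 0 0 0;0.013 0.022 0 0 0 0 0;0.010 0.016 0 0 0 0 0;0.0063 0.0102 0 0 0 0 0;0 0 0 0 0 0 0"}}

```text
time: 7.23
eef_pos: [522.4, -31.6, 97.3]
tool_rot: [-0.581, -3.085, -0.001]
contact_force: [1.0, 0.4, -5.8]
width: 9.0
grip_force: 58.9
```

Call:
{"api": "apply_moves", "payload": {"steps": "0 0 0.004 0 0 0 0;0 0 0.008 0 0 0 0;0 0 0.006 0 0 0 0;0 0 0.004 0 0 0 0;0 0 0 0 0 0 0;0 0 0 0 0 0 0"}}

```text
time: 7.73
eef_pos: [523.5, -34.7, 75.3]
tool_rot: [-0.586, -3.086, -0.0]
contact_force: [-0.5, 0.4, -6.1]
width: 9.1
grip_force: 58.9
```

```bash
python3 - <<'E'
from h import *
np.set_printoptions(precision=2,suppress=True)
im,i=view('w5'); s=readout.read_state();print(s['eef_pos'],s['tool_rot'],s['contact_force'],s['ft_torque'],s['width'],s['grip_force'])
from scipy.spatial.transform import Rotation as Ro
R=Ro.from_rotvec(s['tool_rot']).as_matrix()
print('need',R.T@(np.array([524.1,-34.0,63.2])-s['eef_pos']))
t=snap('side','s5.png');
cv2.imwrite('pics/c5.png',np.hstack([cv2.resize(t[140:280,220:370],(400,373),interpolation=2),cv2.resize(im[:,:,::-1],(400,373))])[:,:,::-1])
E
```

```text
[523.6  -34.59  75.64] [-0.59 -3.09  0.  ] [-0.8  -0.14 -6.34] [ 0.28 -0.13  0.03] 9.066165474280421 58.893708754466445
need [-0.25  0.74 12.44]
```

View pics/c5.png

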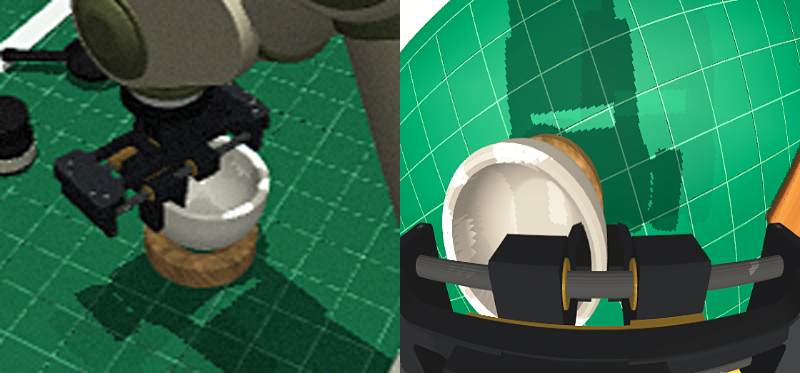

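The left panel shows the mortar just above the ring, centred by eye. I lower it gently, watching the force.

Call:
{"api": "apply_moves", "payload": {"steps": "0 0.0007 0.004 0 0 0 0;0 0 0.004 0 0 0 0;0 0 0.002 0 0 0 0;0 0 0.001 0 0 0 0;0 0 0 0 0 0 0"}}

```text
time: 8.25
eef_pos: [524.4, -33.8, 65.3]
tool_rot: [0.584, 3.085, -0.001]
contact_force: [1.3, 0.4, 2.4]
width: 8.9
grip_force: 58.8
```

Call:
{"api": "apply_moves", "payload": {"steps": "0 0 0.001 0 0 0 0;0 0 0 0 0 0 0;0 0 0 0 0 0 0"}}

```text
time: 8.5
eef_pos: [524.6, -33.9, 64.8]
tool_rot: [0.585, 3.084, -0.001]
contact_force: [1.2, 0.6, 5.9]
width: 9.1
grip_force: 58.8
```

```bash
python3 - <<'E'
from h import *
np.set_printoptions(precision=2,suppress=True)
s=readout.read_state();print(s['eef_pos'],s['contact_force'],s['ft_torque'])
E
```

```text
[524.64 -33.94  64.79] [1.23 0.58 5.93] [ 0.05  0.   -0.03]
```

Call:
{"api": "apply_moves", "payload": {"steps": "0 0 -0.0005 0 0 0 0;0 0 0 0 0 0 0", "force": 20}}

```text
time: 8.67
eef_pos: [524.5, -34.0, 64.8]
tool_rot: [0.584, 3.084, -0.001]
contact_force: [3.4, -1.3, 3.7]
width: 9.6
grip_force: 21.0
```

Call:
{"api": "apply_moves", "payload": {"steps": "0 0 0 0 0 0 0.009;0 0 0 0 0 0 0.010;0 0 0 0 0 0 0.014;0 0 0 0 0 0 0.025;0 0 0 0 0 0 0.040;0 0 0 0 0 0 0.040", "force": 4}}

```text
time: 9.17
eef_pos: [523.2, -33.3, 63.9]
tool_rot: [-0.585, -3.085, -0.0]
contact_force: [0.9, -1.3, -0.3]
width: 31.9
grip_force: 0.0
```

Call:
{"api": "apply_moves", "payload": {"steps": "0 0 -0.006 0 0 0 0.040;0 0 -0.015 0 0 0 0.040;0 0 -0.03 0 0 0 0.04;0.012 -0.008 -0.035 0 0 0 0.04;0.017 -0.016 -0.035 0 0 0 0.04;0.017 -0.016 -0.035 0 0 0 0.04;0.017 -0.014 -0.035 0 0 0 0.04;0 0 -0.02 0 0 0 0.06;0 0 0 0 0 0 0.06;0 0 0 0 0 0 0.06"}}

```text
time: 10.0
eef_pos: [445.7, -60.6, 275.4]
tool_rot: [0.585, 3.084, -0.001]
contact_force: [-0.7, -1.1, -1.3]
width: 58.0
grip_force: 0.0
```

```bash
python3 - <<'E'
from joint import *
np.set_printoptions(precision=2,suppress=True)
im,i=view('w6'); s=readout.read_state();print(s['eef_pos'],s['tool_rot'])
snap('side','s6.png');snap('top','t6.png')
k=fit(im,i,'white',(504.5,-84),92,58)
print('blob',k.min(0),k.max(0))
for z in(88,92.5,97):
    P=np.array([atz('wrist',p,z,i)[:2] for p in k]);c,r_=circ(P);d=np.hypot(*(P-c).T);print(z,c,r_,np.ptp(d))
# tilt fit: plane tilt free
def F(p):
    T=Ro.from_rotvec([p[2],p[3],0]).as_matrix();return dist(pr('wrist',rim([p[0],p[1],92.5],T),i),k)
s=least_squares(F,[504.5,-84,0,0],x_scale=[1,1,.03,.03],diff_step=1e-4);print(s.x[:2],np.degrees(s.x[2:]),np.abs(s.fun).mean())
E
```

```text
[445.51 -60.41 274.11] [-0.59 -3.09 -0.  ]
blob [227. 194.] [332. 295.]
88 [504.92 -83.57] 59.214008783697714 3.511734491977819
92.5 [503.25 -82.92] 58.41572843586321 3.4643918328444556
97 [501.58 -82.26] 57.617448088032404 3.4170491737123214
[502.57 -83.03] [ 0.58 -4.01] 0.48544158287750006
```

```bash
cat > tilt.py <<'E'
from joint import *
np.set_printoptions(precision=2,suppress=True)
c0=np.array([538,-281.6,78]); si=eyes.camera_info('side'); ti=eyes.camera_info('top')
def blob(f,c,h,upper=None,lo=80):
    m=mask(cv2.imread(f),lo); w=np.zeros_like(m); cv2.circle(w,tuple(int(v) for v in c),h,1,-1); k=cont(m*w)
    return k if upper is None else k[k[:,1]<upper]
def bias(n,i,k): 
    q=pr(n,rim(c0),i); return least_squares(lambda b:dist(q+b,k),[0,0]).x
ps=proj('side',c0,si);pt=proj('top',c0,ti)
ks=blob('pics/s0.png',ps,30);ks=ks[ks[:,1]<ps[1]-2];bs=bias('side',si,ks)
kt=blob('pics/t0.png',pt,26);kt=cv2.convexHull(kt.astype(np.float32))[:,0,:];bt=bias('top',ti,kt)
def run(wn,tag):
    i=pickle.load(open(wn+'.pkl','rb'));im=cv2.imread('pics/'+wn+'.png');kw=fit(im,i,'white',(504.5,-84),92,58)
    c1=np.array([504.5,-84,92.5]);p=proj('side',c1,si)+bs;k1=blob(f'pics/s{tag}.png',p,32);k1=k1[k1[:,1]<p[1]-2]
    k2=cv2.convexHull(blob(f'pics/t{tag}.png',proj('top',c1,ti)+bt,26).astype(np.float32))[:,0,:]
    print('bias',bs,bt,len(k1),len(k2),len(kw))
    def F(x):
        T=Ro.from_rotvec([x[2],x[3],0]).as_matrix();W=T@np.array([0,0,34.5])+[x[0],x[1],58+x[6]]
        W=rim(np.r_[x[0],x[1],0]+T@np.array([0,0,20.])+[0,0,72.5+x[6]],T)
        return np.r_[dist(pr('wrist',W,i)+x[4:6],kw)/1.0,dist(pr('side',W,si)+bs,k1[::2])*1.5,dist(pr('top',W,ti)+bt,k2)*1.5,x[4:6]/3,x[6]]
    s=least_squares(F,[504.5,-84,0,0,0,0,0],x_scale=[1,1,.03,.03,1,1,1],diff_step=1e-4)
    J=np.linalg.inv(s.jac.T@s.jac)*np.mean(s.fun**2)
    print('sphere centre',s.x[:2],'tilt deg about x,y',np.degrees(s.x[2:4]),'sd',np.degrees(np.sqrt(np.diag(J)[2:4])),'wb',s.x[4:],np.abs(s.fun).mean())
E
python3 -c "
from tilt import *
run('w6','6')
im=cv2.imread('pics/w6.png');i=pickle.load(open('w6.pkl','rb'));k=fit(im,i,'cork',(504.5,-84),30,55);P=np.array([atz('wrist',p,30,i)[:2] for p in k]);print(len(k),circ(P))
"
```

```text
bias [-0.17  1.85] [-0.12 -0.02] 52 27 51
sphere centre [511.28 -83.59] tilt deg about x,y [ 0.08 -3.44] sd [3.98 3.54] wb [-1.84 -5.51 -1.27] 3.1462385717924377
19 (array([496.93, -80.55]), np.float64(50.294315557401795))
```

Call:
{"api": "apply_moves", "payload": {"steps": "0.012 0.030 0 0 0 0 0.06;0.0125 0.032 0 0 0 0 0.06;0.0125 0.032 0 0 0 0 0.06;0.0125 0.032 0 0 0 0 0.06;0.0125 0.032 0 0 0 0 0.06;0.0125 0.032 0 0 0 0 0.06;0.0125 0.032 0 0 0 0 0.06;0.0125 0.032 0 0 0 0 0.06;0.0125 0.032 0 0 0 0 0.06;0.0125 0.032 0 0 0 0 0.06"}}

```text
time: 10.98
eef_pos: [445.7, 282.9, 273.0]
tool_rot: [-0.584, -3.084, 0.002]
contact_force: [0.4, -0.6, 0.4]
width: 60.0
grip_force: 0.0
```

Call:
{"api": "apply_moves", "payload": {"steps": "0 0 0 0 0 -0.12 0.06;0 0 0 0 0 -0.12 0.06;0 0 0 0 0 -0.12 0.06;0 0 0 0 0 -0.12 0.06;0 0 0 0 0 -0.12 0.06;0 0 0 0 0 -0.12 0.06;0 0 0 0 0 -0.12 0.06;0 0 0 0 0 -0.115 0.06;0 0 0 0 0 0 0.06"}}

```text
time: 11.73
eef_pos: [446.1, 281.1, 273.1]
tool_rot: [0.905, -3.006, 0.0]
contact_force: [0.2, 0.1, -0.0]
width: 60.1
grip_force: 0.0
```

Call:
{"api": "apply_moves", "payload": {"steps": "0 0 0 0 -0.109 0 0.06;0 0 0 0 -0.109 0 0.06;0 0 0 0 -0.109 0 0.06;0 0 0 0 -0.109 0 0.06;0 0 0 0 0 0 0.06;0 0 0 0 0 0 0.06"}}

```text
time: 12.23
eef_pos: [445.7, 280.6, 274.0]
tool_rot: [-0.775, 2.61, 0.172]
contact_force: [-0.6, -0.2, 0.9]
width: 59.8
grip_force: 0.0
```

```bash
python3 - <<'E'
from tilt import *
s=readout.read_state();R=Ro.from_rotvec(s['tool_rot']).as_matrix();print(s['eef_pos'],R.tolist())
view('p1');
for q in('pestle','pestle_head','pestle_grip','hook_left','hook_right','spatula'):
    print(q,[(np.round(x['pixel']).tolist(),round(x['conf'],2)) for x in nets.recognise('wrist',q)])
i=eyes.camera_info('wrist')
for P in((543,348,230),(543,348,198),(545,349,72),(604,262,230)):print(P,proj('wrist',P,i))
snap('side','s7.png');snap('top','t7.png')
for n,i,b,f in(('side',si,bs,'s7'),('top',ti,bt,'t7')):
    p=proj(n,[504.5,-84,92.5],i)+b;k=blob(f'pics/{f}.png',p,32 if n=='side' else 26);print(n,p,k.min(0),k.max(0),len(k))
    q=pr(n,rim(np.array([504.5,-84,92.5])),i)+b;print(q.min(0),q.max(0))
E
```

```text
[445.67 280.58 274.  ] [[-0.761072718097997, -0.5460927219923968, 0.35007293062140904], [-0.4953227248469559, 0.837723198659698, 0.22994616908648752], [-0.4188361445925051, 0.001606678032318995, -0.9080604068940497]]
pestle [([286.0, 247.0], 0.84), ([336.0, 6.0], 0.64), ([11.0, 29.0], 0.45)]
pestle_head [([282.0, 247.0], 0.55), ([335.0, 1.0], 0.53)]
pestle_grip [([288.0, 247.0], 0.76), ([333.0, 9.0], 0.6)]
hook_left [([249.0, 184.0], 0.81)]
hook_right [([252.0, 185.0], 0.94)]
spatula [([186.0, 229.0], 0.81)]
(543, 348, 230) [282.42 316.07]
(543, 348, 198) [282.23 286.59]
(545, 349, 72) [281.38 202.88]
(604, 262, 230) [165.48 314.  ]
side [296.58 208.24] [266. 218.] [325. 236.] 125
[273.14 192.  ] [320.07 225.82]
top [303.82 216.02] [285. 196.] [324. 235.] 111
[284.43 197.02] [323.19 235.3 ]
```

```bash
python3 - <<'E'
from tilt import *
p=cv2.imread('pics/p1.png')
C=np.zeros((600,800,3),np.uint8);C[:420,:560]=p
w=cv2.imread('pics/w6.png');C[:240,560:]=cv2.resize(w[170:320,205:355],(240,240),interpolation=2)
s=cv2.imread('pics/s6.png');C[240:420,560:800]=cv2.resize(s[170:260,240:360],(240,180),interpolation=2)
t=cv2.imread('pics/t7.png');C[420:600,560:740]=cv2.resize(t[186:246,274:334],(180,180),interpolation=2)
C[420:600,:560]=cv2.resize(p[250:330,180:430],(560,180),interpolation=2)
cv2.imwrite('pics/f.png',C)
E
```

```text
(no output)
```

View pics/f.png

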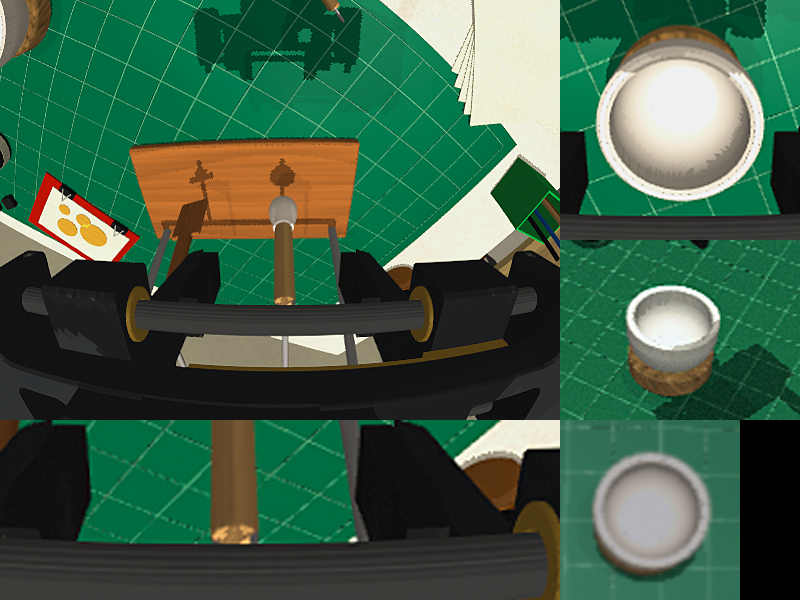

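The hanging pestle's white head is at (283,212) and its handle runs up to its end at (285,300); the spatula at (190,225) is to its left. On the right, the mortar sits centred in the ring and looks level.

```bash
python3 - <<'E'
from tilt import *
i=pickle.load(open('p1.pkl','rb'))
print('wrist end',atz('wrist',(285,301),211,i),'head',atz('wrist',(283,213),78,i))
s=cv2.imread('pics/s0.png')
# side head: whitish blob near (171,347)
h=cv2.cvtColor(s,cv2.COLOR_BGR2HSV);m=((h[...,1]<50)&(h[...,2]>80)).astype(np.uint8);w=np.zeros_like(m);w[330:365,155:190]=1
k=cont(m*w);c,r_=cv2.minEnclosingCircle(k.astype(np.float32));print('side head',c,r_)
c=np.array(c)-bs; print('side head z78',atz('side',c,78,si))
p=cv2.imread('pics/p1.png');h=cv2.cvtColor(p,cv2.COLOR_BGR2HSV);m=((h[...,1]<50)&(h[...,2]>80)).astype(np.uint8);w=np.zeros_like(m);w[190:232,262:304]=1
k=cont(m*w);cw,rw=cv2.minEnclosingCircle(k.astype(np.float32));print('wrist head',cw,rw,k.min(0),k.max(0))
print('tri head',tri([ray('side',c,si),ray('wrist',cw,i)]))
print('side end z211', atz('side',np.array([90+163/2.4,240+175/2.4])-bs,211,si))
g=(h[280:300,262:304,0]<25)&(h[280:300,262:304,1]>70); xs=[np.where(r)[0].mean()+262 for r in g if r.sum()>8 and r.sum()<30];print('handle col rows280+',np.mean(xs))
E
```

```text
wrist end [543.39 351.09 211.  ] head [550.86 355.31  78.  ]
side head (170.2857208251953, 347.8571472167969) 9.715435981750488
side head z78 [549.24 349.53  78.  ]
wrist head (282.1345520019531, 213.9219207763672) 18.018842697143555 [270. 196.] [296. 230.]
tri head [546.35 351.53  85.91]
side end z211 [546.07 350.26 211.  ]
handle col rows280+ 283.975
```

Call:
{"api": "apply_moves", "payload": {"steps": "0 0 0 0 -0.1175 0 0.06;0 0 0 0 -0.1175 0 0.06;0 0 0 0 -0.1175 0 0.06;-0.008 0.001 0.014 0 0 0 0.06;-0.008 0.001 0.015 0 0 0 0.06;-0.008 0.001 0.015 0 0 0 0.06;-0.008 0.001 0.015 0 0 0 0.06;0 0 0 0 0 0 0.06;0 0 0 0 0 0 0.06"}}

```text
time: 13.43
eef_pos: [497.9, 319.8, 255.1]
tool_rot: [-0.679, 2.274, 0.283]
contact_force: [0.6, -0.3, -0.7]
width: 60.3
grip_force: 0.0
```

```bash
python3 - <<'E'
from tilt import *
s=readout.read_state();R=Ro.from_rotvec(s['tool_rot']).as_matrix();print(s['eef_pos'],R.round(3).tolist())
im,i=view('p2')
def show(P):
    return proj('wrist',P,i)
print('pred head',show((546,350.5,78)),'end',show((546,350.5,211)),'grip',show((546,350.5,199)))
h=cv2.cvtColor(im,cv2.COLOR_BGR2HSV)
for r0 in range(20,330,15):
    row=h[r0,200:360];g=(row[:,0]<25)&(row[:,1]>60)&(row[:,2]>40);w=(row[:,1]<50)&(row[:,2]>80);d=row[:,2]<45
    f=lambda v:(int(np.where(v)[0].min()+200),int(np.where(v)[0].max()+200),int(v.sum())) if v.any() else None
    print(r0,'wood',f(g),'white',f(w),'dark',f(d))
T=np.array([545.5,350.5,199.])+19*R[:,2];print('need',R.T@(T-s['eef_pos']))
for q in('pestle','pestle_head','pestle_grip'):
    print(q,[(np.round(x['pixel']).tolist(),round(x['conf'],2)) for x in nets.recognise('wrist',q)])
E
```

```text
[497.88 319.77 255.12] [[-0.591, -0.549, 0.592], [-0.387, 0.836, 0.389], [-0.708, 0.001, -0.706]]
pred head [278.06 108.87] end [277.58 237.41] grip [277.63 222.5 ]
20 wood None white None dark None
35 wood (200, 359, 160) white None dark None
50 wood (200, 359, 160) white None dark None
65 wood (200, 359, 160) white None dark None
80 wood (200, 359, 160) white None dark None
95 wood (200, 359, 143) white (271, 287, 17) dark None
110 wood (200, 359, 125) white (262, 296, 35) dark None
125 wood (200, 356, 127) white (264, 293, 30) dark None
140 wood (200, 289, 52) white (337, 343, 7) dark None
155 wood (268, 290, 23) white (339, 346, 8) dark None
170 wood (268, 290, 23) white (341, 348, 8) dark None
185 wood (268, 291, 24) white (342, 350, 9) dark None
200 wood (267, 291, 25) white (345, 359, 14) dark None
215 wood (267, 292, 26) white (200, 359, 39) dark None
230 wood (207, 292, 31) white (231, 359, 84) dark None
245 wood (200, 283, 12) white (267, 359, 72) dark None
260 wood (220, 340, 25) white (268, 293, 8) dark (200, 359, 37)
275 wood (222, 326, 17) white (276, 284, 9) dark (200, 359, 40)
290 wood (218, 338, 22) white (277, 283, 7) dark (200, 359, 37)
305 wood None white None dark (200, 359, 155)
320 wood None white None dark None
need [-0.3  -0.48 98.76]
pestle [([277.0, 171.0], 0.71)]
pestle_head [([277.0, 173.0], 0.89), ([150.0, 163.0], 0.61)]
pestle_grip [([284.0, 169.0], 0.95)]
```

Call:
{"api": "apply_moves", "payload": {"steps": "0 0 0.012 0 0 0 0.05;0 0 0.016 0 0 0 0.05;0 0 0.016 0 0 0 0.05;0 0 0.016 0 0 0 0.05;0 0 0.014 0 0 0 0.05;0 0 0.010 0 0 0 0.05;0 0 0.008 0 0 0 0.05;0 0 0.006 0 0 0 0.05;0 0 0 0 0 0 0.05"}}

```text
time: 14.38
eef_pos: [556.3, 357.7, 185.9]
tool_rot: [-0.679, 2.273, 0.282]
contact_force: [-0.4, -0.3, 0.2]
width: 49.8
grip_force: 0.0
```

```bash
python3 - <<'E'
from tilt import *
s=readout.read_state();R=Ro.from_rotvec(s['tool_rot']).as_matrix();print(s['eef_pos'],s['contact_force'],s['width'])
T=np.array([545.5,350.5,199.])+19*R[:,2];print('need',R.T@(T-s['eef_pos']))
im,i=view('p3');h=cv2.cvtColor(im,cv2.COLOR_BGR2HSV)
for r0 in (170,185,200,215,230):
    row=h[r0,200:360];g=(row[:,0]<25)&(row[:,1]>60)&(row[:,2]>40);x=np.where(g)[0]+200;print(r0,x.min() if len(x) else 0,x.max() if len(x) else 0,len(x))
print(proj('wrist',(545.5,350.5,199),i),proj('wrist',(545.5,350.5,211),i))
E
```

```text
[556.25 357.73 185.92] [-0.42 -0.27  0.19] 49.79498278068808
need [-0.12 -0.15  0.59]
170 262 297 36
185 262 298 37
200 261 298 38
215 261 299 39
230 261 299 39
[278.04 286.33] [277.98 312.64]
```

Call:
{"api": "apply_moves", "payload": {"steps": "0 0 0 0 0 0 0.035;0 0 0 0 0 0 0.025;0 0 0 0 0 0 0.018;0 0 0 0 0 0 0.0;0 0 0 0 0 0 0;0 0 0 0 0 0 0", "force": 45}}

```text
time: 14.93
eef_pos: [556.0, 357.8, 186.7]
tool_rot: [-0.679, 2.272, 0.282]
contact_force: [-1.1, 1.2, 0.7]
width: 18.5
grip_force: 45.0
```

Call:
{"api": "apply_moves", "payload": {"steps": "-0.001 0 -0.001 0 0 0 0;-0.0025 0 -0.0025 0 0 0 0;-0.003 0 -0.003 0 0 0 0;-0.002 0 -0.002 0 0 0 0;0 0 0 0 0 0 0;0 0 0 0 0 0 0"}}

```text
time: 15.43
eef_pos: [556.1, 357.7, 198.8]
tool_rot: [-0.679, 2.272, 0.282]
contact_force: [0.0, -0.0, -0.6]
width: 18.7
grip_force: 45.0
```

Call:
{"api": "apply_moves", "payload": {"steps": "0.001 0 -0.001 0 0 0 0;0.003 0 -0.003 0 0 0 0;0.004 0 -0.004 0 0 0 0;0.005 0 -0.005 0 0 0 0;0.006 0 -0.006 0 0 0 0;0.007 0 -0.007 0 0 0 0;0.008 0 -0.008 0 0 0 0;0.008 0 -0.008 0 0 0 0;0.004 0 -0.004 0 0 0 0;0 0 0 0 0 0 0"}}

```text
time: 16.27
eef_pos: [500.6, 321.4, 198.4]
tool_rot: [-0.678, 2.273, 0.282]
contact_force: [0.4, -0.2, -1.6]
width: 18.9
grip_force: 45.0
```

```bash
cat > pes.py <<'E'
from tilt import *
def pestle(name):
    "fit the pestle's angle in the tool's xz plane from handle rows and head in the wrist picture"
    s=readout.read_state();R=Ro.from_rotvec(s['tool_rot']).as_matrix();pos=s['eef_pos']
    im,i=view(name);h=cv2.cvtColor(im,cv2.COLOR_BGR2HSV)
    w=((h[...,1]<50)&(h[...,2]>70)).astype(np.uint8);w[:, :200]=0;w[:,360:]=0;w[235:]=0
    n,l,st,ce=cv2.connectedComponentsWithStats(w)
    print(s['time'],pos,'F',s['contact_force'],'width',s['width'],'grip',s['grip_force'])
    g=pos-19*R[:,2]
    for a in np.radians([30,38,45,52]):
        ax=-(R[:,0]*-np.sin(a)*-1*0+R[:,2]*0) if 0 else None
        d=R[:,2]*np.cos(a)+R[:,0]*np.sin(a)   # down the handle
        print(round(np.degrees(a)),'head px',proj('wrist',g+120*d,i),'dir',d)
    for j in range(1,n):
        if 150<st[j][4]<6000:print('white',st[j],ce[j])
    return im,i,R,pos
E
python3 -c "
from pes import *
pestle('p4')
snap('side','s8.png')
print([(np.round(x['pixel']).tolist(),round(x['conf'],2)) for x in nets.recognise('side','spatula')])
"
```

```text
16.2667 [500.59 321.44 198.36] F [ 0.44 -0.18 -1.55] width 18.878467676517076 grip 44.9971828982234
30 head px [278.8  138.15] dir [ 0.22  0.14 -0.97]
38 head px [278.83 118.34] dir [ 0.1   0.07 -0.99]
45 head px [278.85 101.22] dir [ 0.  0. -1.]
52 head px [278.86  84.36] dir [-0.1  -0.07 -0.99]
white [ 253   77   52   65 2373] [278.18 105.5 ]
white [340 160  20  75 742] [348.54 199.15]
[([170.0, 277.0], 0.66)]
```

Call:
{"api": "apply_moves", "payload": {"steps": "-0.006 0 -0.006 0 0 0 0;-0.012 0 -0.012 0 0 0 0;-0.012 0 -0.012 0 0 0 0;-0.010 0 -0.014 0 0 0 0;0 0 -0.020 0 0 0 0;0 0 -0.020 0 0 0 0;0 0 -0.020 0 0 0 0;0 0 -0.010 0 0 0 0;0 0 0 0 0 0 0", "force": 55}}

```text
time: 17.17
eef_pos: [457.6, 293.0, 308.9]
tool_rot: [-0.678, 2.27, 0.282]
contact_force: [-0.7, 0.1, -1.2]
width: 18.6
grip_force: 55.0
```

Call:
{"api": "apply_moves", "payload": {"steps": "0 0 0 0 0.05 0 0;0 0 0 0 0.1 0 0;0 0 0 0 0.11 0 0;0 0 0 0 0.11 0 0;0 0 0 0 0.11 0 0;0 0 0 0 0.11 0 0;0 0 0 0 0.11 0 0;0 0 0 0 0.08 0 0;0 0 0 0 0.04 0 0;0 0 0 0 0 0 0"}}

```text
time: 18.0
eef_pos: [459.3, 294.1, 305.0]
tool_rot: [0.89, -2.977, 0.015]
contact_force: [-0.0, 0.3, -2.0]
width: 18.2
grip_force: 55.0
```

```bash
python3 -c "
from pes import *
im,i,R,pos=pestle('p5')
print(R.round(3).tolist(),readout.read_state()['joints'])
f=R[:,0]*[1,1,0];f/=np.linalg.norm(f)
M=np.array([504.5,-84,0]);g=M-72.2*f+[0,0,130.7];T=g+19*R[:,2];print('T',T,'hover shift',R.T@(T+[0,0,80]-pos))
"
```

```text
18.0 [459.26 294.13 304.99] F [-0.03  0.33 -2.03] width 18.24884865497754 grip 55.0004955008626
30 head px [279.26 138.74] dir [-0.44 -0.29 -0.85]
38 head px [279.28 118.96] dir [-0.54 -0.35 -0.77]
45 head px [279.29 101.89] dir [-0.61 -0.4  -0.68]
52 head px [279.31  85.08] dir [-0.68 -0.44 -0.59]
white [ 253   79   52   65 2408] [278.37 107.25]
[[-0.835, -0.549, -0.03], [-0.549, 0.836, -0.019], [0.035, 0.001, -0.999]] [ 0.36  0.35  1.16 -0.01  1.67 -1.8 ]
T [564.28 -44.73 111.71] hover shift [  94.14 -340.98  116.42]
```

Call:
{"api": "apply_moves", "payload": {"steps": "0.0085 -0.012 0.0105 0 0 0 0;0.0085 -0.022 0.0105 0 0 0 0;0.0085 -0.032 0.0105 0 0 0 0;0.0085 -0.036 0.0105 0 0 0 0;0.0085 -0.036 0.0105 0 0 0 0;0.0085 -0.036 0.0105 0 0 0 0;0.0085 -0.036 0.0105 0 0 0 0;0.0085 -0.036 0.0105 0 0 0 0;0.0085 -0.032 0.0105 0 0 0 0;0.0085 -0.030 0.0105 0 0 0 0"}}

```text
time: 18.88
eef_pos: [553.1, -14.8, 204.2]
tool_rot: [0.89, -2.983, 0.015]
contact_force: [0.3, 0.5, -0.9]
width: 18.4
grip_force: 55.0
```

Call:
{"api": "apply_moves", "payload": {"steps": "0.005 -0.020 0.006 0 0 0 0;0.004 -0.013 0.005 0 0 0 0;0 0 0 0 0 0 0;0 0 0 0 0 0 0"}}

```text
time: 19.22
eef_pos: [562.8, -45.3, 194.1]
tool_rot: [0.889, -2.981, 0.013]
contact_force: [0.7, 1.4, -1.4]
width: 18.4
grip_force: 55.0
```

```bash
python3 -c "
from pes import *
im,i,R,pos=pestle('p6')
f=R[:,0]*[1,1,0];f/=np.linalg.norm(f)
M=np.array([504.5,-84,0]);g=M-72.2*f+[0,0,130.7];T=g+19*R[:,2];print('T',T,'shift',R.T@(T-pos))
# mortar rim in wrist picture
c=proj('wrist',(504.5,-84,92.5),i);q=pr('wrist',rim(np.array([504.5,-84,92.5])),i);print('rim pred px',c,q.min(0),q.max(0))
h=cv2.cvtColor(im,cv2.COLOR_BGR2HSV);m=((h[...,1]<60)&(h[...,2]>70)).astype(np.uint8);n,l,st,ce=cv2.connectedComponentsWithStats(m)
print([ (s.tolist()) for s in st[1:] if s[4]>500])
"
```

```text
19.2167 [562.77 -45.26 194.05] F [ 0.7   1.36 -1.42] width 18.394607646468412 grip 55.003395192325115
30 head px [279.3  138.73] dir [-0.44 -0.29 -0.85]
38 head px [279.32 118.96] dir [-0.54 -0.35 -0.77]
45 head px [279.33 101.89] dir [-0.61 -0.4  -0.68]
52 head px [279.35  85.08] dir [-0.68 -0.44 -0.59]
T [564.39 -44.77 111.71] shift [-4.24 -0.51 82.25]
rim pred px [278.63 129.05] [203.79  55.39] [353.56 203.44]
[[409, 0, 151, 153, 10621], [204, 58, 149, 145, 14550], [22, 289, 90, 36, 1860], [426, 289, 111, 36, 2281], [214, 311, 132, 56, 3604], [419, 353, 141, 67, 1894], [0, 381, 35, 39, 770]]
```

Call:
{"api": "apply_moves", "payload": {"steps": "-0.0005 0 0.008 0 0 0 0;-0.001 -0.0005 0.014 0 0 0 0;-0.001 0 0.016 0 0 0 0;-0.001 0 0.016 0 0 0 0;-0.0005 0 0.010 0 0 0 0;0 0 0.006 0 0 0 0;0 0 0.002 0 0 0 0;0 0 0 0 0 0 0;0 0 0 0 0 0 0"}}

```text
time: 20.02
eef_pos: [565.0, -45.0, 122.8]
tool_rot: [0.891, -2.982, 0.015]
contact_force: [-0.3, 0.1, -1.3]
width: 18.5
grip_force: 55.0
```

Call:
{"api": "apply_moves", "payload": {"steps": "0 0 0.002 0 0 0 0;0 0 0.002 0 0 0 0;0 0 0 0 0 0 0;0 0 0 0 0 0 0"}}

```text
time: 20.35
eef_pos: [564.5, -45.2, 118.2]
tool_rot: [0.89, -2.981, 0.014]
contact_force: [-0.4, 0.6, -0.8]
width: 18.7
grip_force: 55.0
```

Now I step down gently, 2 mm at a time, watching the force.

Call:
{"api": "apply_moves", "payload": {"steps": "0 0 0.001 0 0 0 0;0 0 0.001 0 0 0 0;0 0 0 0 0 0 0;0 0 0 0 0 0 0"}}

```text
time: 20.68
eef_pos: [564.4, -45.2, 116.1]
tool_rot: [0.89, -2.98, 0.014]
contact_force: [0.7, -0.5, -1.1]
width: 18.8
grip_force: 55.0
```

Call:
{"api": "apply_moves", "payload": {"steps": "0 0 0.001 0 0 0 0;0 0 0.001 0 0 0 0;0 0 0 0 0 0 0;0 0 0 0 0 0 0"}}

```text
time: 21.02
eef_pos: [564.4, -45.2, 114.1]
tool_rot: [0.89, -2.98, 0.014]
contact_force: [-0.9, 0.6, -1.4]
width: 18.5
grip_force: 55.0
```

Call:
{"api": "apply_moves", "payload": {"steps": "0 0 0.001 0 0 0 0;0 0 0 0 0 0 0;0 0 0 0 0 0 0"}}

```text
time: 21.27
eef_pos: [564.6, -45.2, 113.3]
tool_rot: [0.89, -2.981, 0.015]
contact_force: [0.6, 0.4, -0.9]
width: 18.4
grip_force: 55.0
```

Call:
{"api": "apply_moves", "payload": {"steps": "0 0 0.001 0 0 0 0;0 0 0 0 0 0 0;0 0 0 0 0 0 0"}}

```text
time: 21.52
eef_pos: [564.8, -45.2, 112.5]
tool_rot: [0.891, -2.982, 0.015]
contact_force: [2.0, 2.2, 2.6]
width: 18.1
grip_force: 55.0
```

```bash
python3 -c "
from pes import *
pestle('p7')
"
```

```text
21.5167 [564.77 -45.22 112.47] F [2.02 2.17 2.63] width 18.140129836109175 grip 54.99489393085241
30 head px [279.27 138.77] dir [-0.44 -0.29 -0.85]
38 head px [279.29 119.  ] dir [-0.53 -0.35 -0.77]
45 head px [279.31 101.93] dir [-0.61 -0.4  -0.68]
52 head px [279.32  85.12] dir [-0.67 -0.44 -0.59]
```

Call:
{"api": "apply_moves", "payload": {"steps": "-0.0015 0 0.0008 0 0.015 0 0;-0.0012 0 0.0012 0 0.015 0 0;0 0 0 0 0 0 0;0 0 0 0 0 0 0"}}

```text
time: 21.9
eef_pos: [566.4, -43.8, 109.8]
tool_rot: [0.882, -2.952, 0.027]
contact_force: [-1.1, -1.5, 3.1]
width: 18.3
grip_force: 55.0
```

Call:
{"api": "apply_moves", "payload": {"steps": "-0.0012 0 0.0012 0 0.015 0 0;0 0 0 0 0 0 0;0 0 0 0 0 0 0"}}

```text
time: 22.15
eef_pos: [567.4, -43.2, 108.7]
tool_rot: [0.878, -2.938, 0.034]
contact_force: [-1.4, -3.3, 5.2]
width: 18.7
grip_force: 55.0
```

Call:
{"api": "apply_moves", "payload": {"steps": "0 0 -0.0007 0 0 0 0;0 0 0 0 0 0 0;0 0 0 0 0 0 0"}}

```text
time: 22.4
eef_pos: [567.2, -43.2, 109.2]
tool_rot: [0.877, -2.938, 0.033]
contact_force: [-1.8, -2.0, 0.4]
width: 18.3
grip_force: 55.0
```

```bash
python3 -c "
from pes import *
im,i,R,pos=pestle('p8')
g=pos-19*R[:,2]
for a in (43,44.5,46):
    d=R[:,2]*np.cos(np.radians(a))+R[:,0]*np.sin(np.radians(a)); hd=g+122*d
    f=R[:,0]*[1,1,0];f/=np.linalg.norm(f);u=(hd-[504.5,-84,0])@f; L=np.degrees(np.arccos(-d[2]))
    # gap of handle underside to inner rim edge (-49 f, 92.5)
    v=np.array([-49-u,92.5-hd[2]]);dd=-np.array([d@f,d[2]]);gap=abs(v[0]*dd[1]-v[1]*dd[0])-10
    print(a,'lean',L,'head u,z',u,hd[2],'gap',gap)
"
```

```text
22.4 [567.16 -43.21 109.16] F [-1.82 -1.97  0.35] width 18.28064777172168 grip 54.99014127999544
30 head px [279.32 138.78] dir [-0.47 -0.31 -0.82]
38 head px [279.34 119.02] dir [-0.57 -0.37 -0.74]
45 head px [279.35 101.95] dir [-0.64 -0.42 -0.65]
52 head px [279.36  85.14] dir [-0.7  -0.46 -0.55]
43 lean 47.47409848038196 head u,z 13.658722906095965 45.638583920249175 gap -2.1830351739190945
44.5 lean 48.974097695781204 head u,z 15.786534311562521 48.020424783015656 gap -1.0300661381527618
46 lean 50.474096946136505 head u,z 17.85126722857353 50.45714903863724 gap 0.11675535300288686
```

Call:
{"api": "apply_moves", "payload": {"steps": "0.0004 0 0 0 0 0 0;0 0 0 0 0 0 0", "force": 15}}

```text
time: 22.62
eef_pos: [566.9, -43.2, 109.3]
tool_rot: [0.877, -2.939, 0.033]
contact_force: [-1.9, -0.2, 1.9]
width: 19.3
grip_force: 15.0
```

Call:
{"api": "apply_moves", "payload": {"steps": "0 0 0 0 0 0 0.0185;0 0 0 0 0 0 0.020;0 0 0 0 0 0 0.022;0 0 0 0 0 0 0.026;0 0 0 0 0 0 0.035;0 0 0 0 0 0 0.048;0 0 0 0 0 0 0.055;0 0 0 0 0 0 0.055", "force": 4}}

```text
time: 23.28
eef_pos: [567.3, -43.4, 109.5]
tool_rot: [0.878, -2.939, 0.034]
contact_force: [0.2, -0.3, 0.5]
width: 50.7
grip_force: 0.0
```

```bash
python3 -c "
from pes import *
pestle('p9')
print([(np.round(x['pixel']).tolist(),round(x['conf'],2)) for x in nets.recognise('wrist','pestle')])
im=cv2.imread('pics/p9.png');h=cv2.cvtColor(im,cv2.COLOR_BGR2HSV)
for r in (180,200,220,240,260):
    g=(h[r,180:380,0]<25)&(h[r,180:380,1]>80);x=np.where(g)[0]+180;print(r,(x.min(),x.max(),len(x)) if len(x) else 0)
"
```

```text
23.2833 [567.28 -43.36 109.49] F [ 0.23 -0.28  0.45] width 50.74757873832436 grip 0.0
30 head px [279.29 138.76] dir [-0.47 -0.31 -0.82]
38 head px [279.31 119.  ] dir [-0.56 -0.37 -0.74]
45 head px [279.32 101.93] dir [-0.64 -0.42 -0.65]
52 head px [279.33  85.12] dir [-0.7  -0.46 -0.55]
[([279.0, 200.0], 0.95)]
180 (np.int64(262), np.int64(298), 37)
200 (np.int64(261), np.int64(299), 39)
220 (np.int64(261), np.int64(300), 40)
240 (np.int64(260), np.int64(301), 42)
260 (np.int64(259), np.int64(302), 44)
```

Call:
{"api": "apply_moves", "payload": {"steps": "0 0 -0.006 0 0 0 0.055;0 0 -0.012 0 0 0 0.055;0 0 -0.020 0 0 0 0.055;0 0 -0.030 0 0 0 0.055;0 0 -0.035 0 0 0 0.055;0 0 -0.035 0 0 0 0.055;0 0 -0.030 0 0 0 0.055;0.03 0 -0.01 0 0 0 0.055;0.03 0 0 0 0 0 0.055;0.03 0 0 0 0 0 0.055"}}

```text
time: 24.22
eef_pos: [502.9, -85.3, 295.1]
tool_rot: [0.88, -2.94, 0.036]
contact_force: [-0.3, -0.0, 0.1]
width: 55.4
grip_force: 0.0
```

Call:
{"api": "apply_moves", "payload": {"steps": "0.02 0 0 0 0 0 0.055;0.02 -0.03 0 0 0 0 0.055;0.0 -0.03 0 0 0 0 0.055;0 -0.02 0 0 0 0 0.055;0 0 0 0 0 0 0.055;0 0 0 0 0 0 0.055"}}

```text
time: 24.72
eef_pos: [514.1, -174.2, 296.9]
tool_rot: [0.876, -2.939, 0.033]
contact_force: [-1.6, -0.2, 0.4]
width: 54.7
grip_force: 0.0
```

```bash
python3 - <<'E'
from pes import *
s=readout.read_state();print(s['time'],s['eef_pos'],s['contact_force'])
im,i=view('q1');snap('side','s9.png');snap('top','t9.png')
M=np.array([504.5,-84,92.5])
for n,ii,f in(('wrist',i,'q1'),('side',si,'s9'),('top',ti,'t9')):
    b={'wrist':0,'side':bs,'top':bt}[n];q=pr(n,rim(M),ii)+b;m=mask(cv2.imread(f'pics/{f}.png'),80);w=np.zeros_like(m)
    c=q.mean(0);rr=int(np.ptp(q,0).max()/2*1.3);cv2.circle(w,tuple(int(v) for v in c),rr,1,-1);k=cont(m*w)
    print(n,'pred',q.min(0),q.max(0),'seen',k.min(0),k.max(0))
    print([(x['pixel'],x['conf']) for x in nets.recognise(n,'pestle')][:3],[(x['pixel'],round(x['conf'],2)) for x in nets.recognise(n,'spatula')][:1])
    print('pred pestle head',proj(n,M+[-14,-9,-45],ii)+b,'handle end',proj(n,M+[67,44,43],ii)+b)
E
```

```text
24.7167 [ 514.13 -174.24  296.85] [-1.56 -0.17  0.37]
wrist pred [299.17 188.86] [396.31 285.26] seen [298. 188.] [395. 283.]
[([532.8, 219.5], 0.98), ([343.6, 228.7], 0.82)] []
pred pestle head [342.64 216.99] handle end [352.08 318.52]
side pred [273.14 192.  ] [320.07 225.82] seen [273. 193.] [319. 235.]
[([316.8, 365.1], 0.7), ([284.6, 208.4], 0.64)] [([168.2, 274.6], 0.84)]
pred pestle head [302.19 220.24] handle end [264.11 197.12]
top pred [284.43 197.02] [323.19 235.3 ] seen [285. 193.] [328. 241.]
[([292.9, 200.9], 0.57)] []
pred pestle head [305.57 222.96] handle end [289.98 190.77]
```

```bash
python3 - <<'E'
from pes import *
M=np.array([504.5,-84,0])
def fitt(wn,sn):
    i=pickle.load(open(wn+'.pkl','rb'));D=[]
    for n,ii,f,b in(('wrist',i,wn,0),('side',si,sn,bs)):
        q=pr(n,rim(M+[0,0,92.5]),ii)+b;im=cv2.imread(f'pics/{f}.png');m=mask(im,80);w=np.zeros_like(m);c=q.mean(0)
        rr=int(np.ptp(q,0).max()/2*1.3);cv2.circle(w,tuple(int(v) for v in c),rr,1,-1);k=cont(m*w);k=k[dist(q,k)<5]
        if n=='side':k=k[k[:,1]<c[1]]
        D.append(k)
    def F(x):
        T=Ro.from_rotvec([x[2],x[3],0]).as_matrix();W=rim(M+[x[0],x[1],72.5+x[6]]+T@np.array([0,0,20.]),T)
        return np.r_[dist(pr('wrist',W,i)+x[4:6],D[0][::3]),dist(pr('side',W,si)+bs,D[1])*1.5,x[4:6]/2,x[:2],x[6]]
    s=least_squares(F,np.zeros(7),x_scale=[1,1,.03,.03,1,1,1],diff_step=1e-4,loss='soft_l1')
    print(wn,len(D[0]),len(D[1]),'c',s.x[:2],'tilt',np.degrees(s.x[2:4]),'wb',s.x[4:],np.abs(s.fun).mean())
fitt('w6','s6');fitt('q1','s9')
E
```

```text
w6 291 56 c [0.83 0.87] tilt [-0.52 -4.24] wb [-0.28 -0.17 -3.15] 0.5565534993532305
q1 236 56 c [ 0.47 -0.24] tilt [ 3.11 -1.24] wb [-0.46  0.   -2.28] 0.6721254172387071
```

Call:
{"api": "apply_moves", "payload": {"steps": "-0.02 -0.015 0 0 0 0 0.055;-0.03 -0.02 0 0 0 0 0.055;-0.03 -0.02 0 0 0 0 0.055;-0.02 -0.015 0 0 0 0 0.055;0 0 0 0 0 0 0.055;0 0 0 0 0 0 0.055"}}

```text
time: 25.67
eef_pos: [636.4, -177.5, 287.9]
tool_rot: [0.878, -2.937, 0.032]
contact_force: [-0.3, 0.2, -0.2]
width: 55.4
grip_force: 0.0
```

```bash
python3 -c "
from pes import *
view('q2');print(readout.read_state()['eef_pos'])"
```

```text
[ 635.7  -177.54  288.87]
```

Call:
{"api": "apply_moves", "payload": {"steps": "0 0.025 0 0 0 0 0.055;0 0.035 0 0 0 0 0.055;0 0.035 0 0 0 0 0.055;0 0.035 0 0 0 0 0.055;0 0.035 0 0 0 0 0.055;0 0.035 0 0 0 0 0.055;0 0.035 0 0 0 0 0.055;0 0.035 0 0 0 0 0.055;0 0 0 0 0 0 0.055;0 0 0 0 0 0 0.055"}}

```text
time: 26.55
eef_pos: [486.3, 48.9, 290.6]
tool_rot: [0.881, -2.94, 0.036]
contact_force: [0.8, -0.7, 0.3]
width: 55.0
grip_force: 0.0
```

```bash
cat > multi.py <<'E'
from pes import *
M=np.array([504.5,-84,0])
def go(names):
    D=[]
    for n in names:
        i=pickle.load(open(n+'.pkl','rb'));q=pr('wrist',rim(M+[0,0,92.5]),i);im=cv2.imread(f'pics/{n}.png')
        m=mask(im,80);w=np.zeros_like(m);c=q.mean(0);rr=int(np.ptp(q,0).max()/2*1.3);cv2.circle(w,tuple(int(v) for v in c),rr,1,-1)
        K=np.vstack([k[:,0,:] for k in cv2.findContours(m*w,cv2.RETR_CCOMP,cv2.CHAIN_APPROX_NONE)[0]]).astype(float)
        # keep camera-far half: rim silhouette against mat, wall hidden
        Tm=np.array(i['cam_to_world']);away=(M-Tm[:3,3])[:2];away/=np.linalg.norm(away)
        W=rim(M+[0,0,92.5]);ok=((W-M)[:,:2]@away)>-25
        d=np.array([[np.hypot(*(q-x).T).min(),np.hypot(*(q-x).T).argmin()] for x in K])
        K=K[(d[:,0]<7)&ok[d[:,1].astype(int)]]; print(n,len(K),'cam',Tm[:3,3],'px',c); D.append((i,K[::2]))
    def F(x):
        T=Ro.from_rotvec([x[2],x[3],0]).as_matrix();W=rim(M+[x[0],x[1],72.5+x[7]]+T@np.array([0,0,20.]),T);o=[]
        for i,K in D:
            j=dict(i);C=np.array(i['cam_to_world']).copy();C[:3,3]+=C[:3,:3]@x[4:7];j['cam_to_world']=C
            o.append(dist(pr('wrist',W,j),K))
        return np.r_[np.hstack(o),x[4:7],x[7]]
    s=least_squares(F,np.zeros(8),x_scale=[1,1,.03,.03,1,1,1,1],diff_step=1e-4,loss='soft_l1')
    C=np.linalg.inv(s.jac.T@s.jac)*np.mean(s.fun**2)
    print('c',s.x[:2],'tilt',np.degrees(s.x[2:4]),'sd',np.degrees(np.sqrt(np.diag(C)[2:4])),'cam',s.x[4:],np.abs(s.fun).mean())
E
python3 -c "
from multi import *
view('q3');print(readout.read_state()['eef_pos'])
go(['q1','q2','q3'])
go(['q1','q3']);go(['q2','q3'])"
```

```text
[487.11  48.02 290.2 ]
q1 131 cam [ 465.86 -205.73  448.35] px [348.15 238.04]
q2 165 cam [ 588.38 -209.11  439.49] px [411.04 154.07]
q3 175 cam [437.68  17.43 441.96] px [172.16 153.01]
c [ 0.82 -0.04] tilt [ 1.63 -0.49] sd [0.68 0.61] cam [ 0.01 -0.18  1.7  -1.68] 0.6597389059952885
q1 131 cam [ 465.86 -205.73  448.35] px [348.15 238.04]
q3 175 cam [437.68  17.43 441.96] px [172.16 153.01]
c [ 0.91 -0.01] tilt [ 1.25 -0.14] sd [0.94 0.76] cam [ 0.01 -0.18  1.68 -1.74] 0.6661310964505827
q2 165 cam [ 588.38 -209.11  439.49] px [411.04 154.07]
q3 175 cam [437.68  17.43 441.96] px [172.16 153.01]
c [0.9  0.04] tilt [ 1.54 -1.07] sd [0.81 0.74] cam [ 0.01 -0.17  1.64 -1.65] 0.6647280776550878
```

The mortar is centred to within about 1 mm and tilted less than 2°. The pestle is lying in it, the spatula is still hanging, and the arm is clear, so I hand in.

```bash
python3 -c "
from station import r
print(r.sign_off())"
```

```text
the job is handed in; nothing more can be done
None
```

The job is handed in: the mortar sits in the cork ring, centred to about 1 mm and tilted roughly 1.7°, and the larger pestle was laid in it head down; I last saw the spatula on its hook and never went near the jar or dish.

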